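Switch on the shaker at its press-and-turn isolator

ROBOT

A 7-joint arm with a two-finger parallel gripper is mounted at the origin on the work surface. World frame = base frame: x ahead of the robot, y to its left, z up, the work surface at z = 0. Lengths are in mm, angles in degrees, forces in N, time in s.
With the tool pointing down it reaches from about 400 to 900 mm from the base axis. Payload 5.5 kg.
Tool frame: the origin (TCP) lies on the front face of the gripper's body, between the roots of the fingers; the fingertips stand arm.nose_length ahead of it and the grasp point (between the pads) lies 54 mm ahead of it (arm.nose_length is the distance from the TCP to the fingertips, in mm); z points along the fingers, y is the line along which they close (so a half turn about z gives the same grasp; the last joint's range is limited). The gripper opens to 85 mm and grips with 20 to 120 N. Pads are 22 mm wide; open, the fingers measure 114 mm over their backs; the gripper's body (76 mm by 85 mm) begins 54 mm behind the grasp point. The pads swing forward as they close: fully open they stand 13 mm farther back than shut.
Start: joints at [-50.523, 28.699, -24.465, 88.831, 12.651, 65.22, -12.049], TCP at [268.448, 591.975, 303.91] pointing down, gripper open.
Joint ranges: [-164.97, 164.97], [-17.58, 116.51], [-87.97, 89.64], [11.32, 138.91], [-80.73, 260.73], [10.89, 115.49], [-147.41, 147.41]. Speed limits (degrees/s): [147.25, 147.25, 180, 180, 180, 180, 180].

INTERFACE

Orientations are given as [roll, pitch, yaw] about the fixed x, y, z axes, in that order (R = Rz(yaw) Ry(pitch) Rx(roll)).
In Python, from station import arm gives the robot as it stands.
- The arm moves only by the shell command python3 -m creep 'ROWS' [FORCE]. ROWS is text: rows parted by semicolons, each of 7 numbers parted by spaces: the shift along the world's x, y, z normalised to -1 to 1, where 1 is 0.5 m, then the turn, a rotation vector about the world's x, y, z normalised to -1 to 1, where 1 is 180 degrees, then the opening, from -1 (shut) to 1 (fully open). In form: dx dy dz rx ry rz grip; .... A call has 1 to 5 rows; each row shifts and turns the commanded pose from where the row before left it; what a row does not reach is not made up. A row lasts 1/12 s, in which the tool goes at most 41.7 mm and 7.16 degrees, less where a joint would pass 70% of its speed; a pose out of reach is approached as far as the arm can. A call with a number of a shift or a turn outside -1 to 1 is refused whole. A call with a gripper value outside its range is refused whole. The fingers move at their own pace and stop on an object; FORCE is the grip in N (left out, the last holds). Time passes only in rows, so rows that do not move let the fingers close. It gives the time, the measured TCP pose, the force, the opening and the grip force at its end, in the units of the state.
- arm.state(): the state, without advancing time (a new reading comes with each control period).
- arm.capture(name): name is "scene" or "top" or "wrist"; returns a dict with "color" (420x560x3 uint8, blue, green, red), "intrinsics" (3x3 intrinsics, pixels), "rvec" (rotation vector, rad) and "tvec" (3), from world to camera coordinates, as OpenCV has them; the wrist camera has in their place "T_tool_cam" (4x4, takes a point from camera to tool coordinates, whose origin is the TCP and whose axes are the flange's). Camera axes: x right, y down, z forward; pixel columns grow to the right and rows downward; lengths in mm; the calibration is good to about 2 mm. A picture is of the moment at which its call begins: read the wrist's pose just before it. There is no depth.
- arm.hand_in(): hands the job in; it is judged then, once.
The state is a dict: "time": time; "joint_positions": joint angles; "qd": joint speeds; "tau": joint torques, N m; "tcp_pos": TCP position; "tool_rot": TCP orientation; "force": force on the tool from outside, world axes, zero at the start; "wrist_torque": the same for the moment, N m; "width": finger opening in mm; "finger_force": force on a finger pad.
Only numpy, scipy, OpenCV 4.12 (cv2) and the standard library are available. Lean on these libraries where they do the work, as an engineer would, in place of code of your own. Each camera call takes 0.05 s, during which the arm holds its last target. There are 200 camera calls.

TASK

Switch on the shaker's supply at the yellow isolator box with the red handle: press the handle down fully at its thumb pocket and, keeping it down, turn it clockwise until you feel it come up against its on stop, then let it spring all the way up so that it is locked in the on position. Do not force the handle, and leave the grey isolator with the black handle and the lab ware alone.

Things in the scene. Friction and masses are not known exactly. Their poses are not given: they have to be found in the camera images.
- iso: The shaker's isolator, bolted down: yellow box 120 x 120 x 60 mm high, on a grey 150 x 150 x 6 mm foot plate. Origin: centre of its underside, on the bench; the handle's vertical axis passes through it. Its -x axis points to the off mark (two red ticks on the white dial). Green ticks on the dial, 1.15 to 2.05 rad clockwise from there, show where the on stop may lie.
- iso_pocket (a point): Centre of the floor of the square thumb pocket at the end of the red lever, 85 mm from the axis, 82 mm above the bench with the handle up (72 mm fully pressed). Open at the top, 44 x 44 mm inside, walls 4 mm thick rising 13 mm above the floor, sides along the lever. Closed fingertips fit in loosely at any yaw. Moves with the handle.
- iso_axis (a point): Point on the handle's axis at the top of the yellow box, 60 mm above the bench. The one-piece red handle above it, when up: round hub of radius 26 mm from 76 to 94 mm above the bench, lever 26 mm wide from 76 to 86 mm, pocket 52 x 52 mm outside from 76 to 95 mm. The on notch is the last 0.10 rad (8 mm at the pocket) before the on stop.
- iso_handle (a joint): Turn of the red handle, rad: 0 = off (lever along the box's -x), growing clockwise from above; friction 0.06 N m. Up, it is locked (0.06 rad of play). Pressed 8 mm or more it turns freely to a hard on stop, at 1.18 to 2.02 rad: unseen, different each time, to be felt. Let go in the on notch it springs up and locks; let go sooner it stays caught down: press and turn on.
- iso_plunger (a joint): How far the red handle is pressed straight down, m: 0 = up, 0.010 = fully down on a hard stop. Spring: about 3 N up at 0 and 8 N at 0.010 (net of weight). A push of more than 35 N on the handle counts as forcing it. The handle is cast metal, 0.4 kg.
- spare_pocket (a point): The other isolator (grey box, black handle, same size and shape; it turns at a light touch and neither locks nor presses): centre of its pocket floor. It must not be turned; it starts at any angle from 0 to 1.6 rad.
- spare: Grey box of the other isolator, bolted down, 120 x 120 x 60 mm on a 150 mm foot plate; origin at the centre of its underside, handle axis through it.
- beaker: Empty glass beaker standing mouth-up, radius 33 mm, 85 mm high; origin at the centre of its underside. Leave it alone.
- reagent: Reagent bottle with a blue cap, radius 33 mm, 145 mm high; origin at the centre of its underside. Leave it alone.
- tipbox: Yellow pipette-tip box 115 x 85 x 55 mm; origin at the centre of its underside. Leave it alone.
- tuberack: Blue tube rack 90 x 130 mm, 76 mm high with its tubes; origin at the centre of its underside. Leave it alone.
Not all that is in view belongs to the job. What is meant by the iso is not orange or purple, and is the smaller of those in its own colour.

How it is judged:
By the outcome, as a careful person would: the job done as asked, in the order asked, and still so for the second after the job is handed in, with the robot touching nothing.
It also fails if it takes over 45 s, if anything falls off the work surface, if the arm or the gripper's body presses on something with over 40 N, if the wrist force passes 120 N, or if a joint passes its speed limit or range.

## Working session

There is one attempt and no reset: what is moved stays moved. The work goes in short steps, Python scripts to look and compute and a shell command to move; the robot and the scene stay as the last step left them, time stands still between calls to the robot, and variables do not carry over. Pictures are saved under pics/ and viewed, at most 10 in all, crops included, and the job is handed in when it is done.

```bash
mkdir -p pics; python3 - <<'E'
from station import arm
import cv2
s=arm.state();print(s['time'],s['tcp_pos'],s['tool_rot'],s['force'],s['width'],arm.nose_length)
for n in("scene","top"):
    c=arm.capture(n);cv2.imwrite(f"pics/{n}0.png",c["color"]);print(c["intrinsics"],c["rvec"],c["tvec"])
E
```

```text
0.0 [268.30608591 591.42589624 302.85021247] [-1.79886711e+02 -3.58536254e-03  1.55606623e+02] [-0.44127709  0.3736633  -0.29926682] 85.60964848066551 72.6
[[480.13313179   0.         285.07067568]
 [  0.         480.13313179 199.73753218]
 [  0.           0.           1.        ]] [ 2.2025811   0.79373362 -0.32839652] [-383.75046296 -189.26260564 1770.19538746]
[[531.484693     0.         286.99800317]
 [  0.         531.484693   208.99142469]
 [  0.           0.           1.        ]] [ 2.10991204 -2.17264233  0.14612443] [   4.29153469  503.9838228  1345.70953572]
```

View pics/scene0.png

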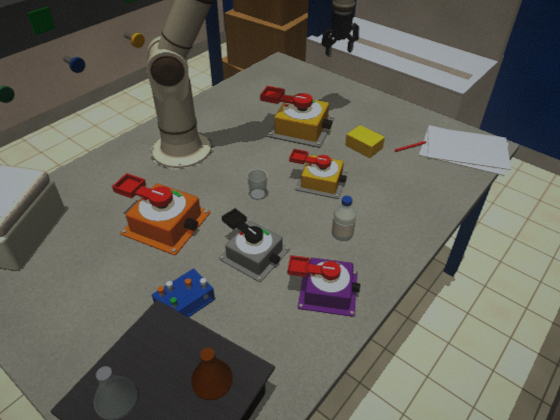

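View pics/top0.png

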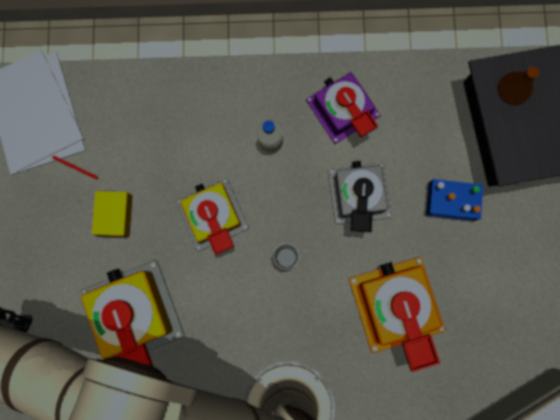

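The iso is the small yellow box (top: hub ~(208,211), pocket ~(221,241)). The larger yellow box at lower left is a decoy. Next I'll measure closely.

```bash
cat > h.py <<'E'
import cv2,numpy as np
from station import arm
def bp(c,uv,z):
    R=cv2.Rodrigues(np.array(c["rvec"],float))[0];t=np.array(c["tvec"],float).ravel()
    d=R.T@np.linalg.solve(c["intrinsics"],[uv[0],uv[1],1]);o=-R.T@t
    return o+d*(z-o[2])/d[2]
def red(c,box):
    x0,y0,x1,y1=box;h=cv2.cvtColor(c["color"][y0:y1,x0:x1],cv2.COLOR_BGR2HSV)
    m=(((h[...,0]<6)|(h[...,0]>174))&(h[...,1]>150)&(h[...,2]>60)).astype(np.uint8)
    return m
E
python3 - <<'E'
from h import *
c=arm.capture("top")
im=c["color"][165:265,165:265];cv2.imwrite("pics/crop.png",cv2.resize(im,(600,600),interpolation=cv2.INTER_CUBIC))
for n,uv,z in [("hub",(208,211),94),("pocket",(221,241),90),("beaker",(285,257),85),("reagent",(268,128),145),("spare",(363,188),94),("sparepk",(361,222),90),("tip",(111,214),55),("bigY",(118,315),94)]: print(n,bp(c,uv,z).round())
E
```

```text
hub [496. 186.  94.]
pocket [421. 155.  90.]
beaker [377.  -2.  85.]
reagent [690.  30. 145.]
spare [ 543. -203.   94.]
sparepk [ 458. -194.   90.]
tip [502. 442.  55.]
bigY [248. 407.  94.]
```

View pics/crop.png

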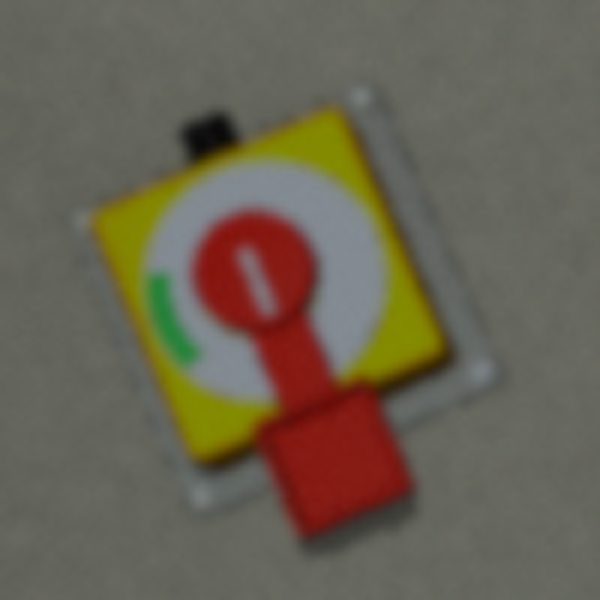

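```bash
python3 - <<'E'
from h import *
c=arm.capture("top");h=bp(c,(207.4,210.1),94);p=bp(c,(220.9,241.5),95);d=p-h
print(h.round(1),p.round(1),np.hypot(*d[:2]),np.degrees(np.arctan2(d[1],d[0])))
c=arm.capture("scene")
for uv in[(323,162),(299,157)]:print(bp(c,uv,94).round())
E
python3 -m creep '0.025 -0.073 0 0 0 0 -1;0.025 -0.073 0 0 0 0 -1;0.025 -0.073 0 0 0 0 -1;0.025 -0.073 0 0 0 0 -1;0.025 -0.073 0 0 0 0 -1' 20
python3 -m creep '0.025 -0.073 0 0 0 0 -1;0.025 -0.073 0 0 0 0 -1;0.025 -0.073 0 0 0 0 -1;0.02 -0.05 0 0 0 0 -1;0 0 0 0 0 0 -1'
python3 - <<'E'
from h import *
s=arm.state();c=arm.capture("wrist");cv2.imwrite("pics/w1.png",c["color"]);print(s['tcp_pos'],s['tool_rot'],s['time'],s['width']);print(c["T_tool_cam"])
E
```

```text
[498.7 187.8  94. ] [419.1 154.7  95. ] 86.17871285741562 -157.45258143521107
[513. 173.  94.]
[436. 143.  94.]
time: 0.67
tcp_pos: [331.2, 407.7, 303.8]
tool_rot: [-180.0, 0.0, 155.6]
force: [0.6, -0.2, -0.3]
width: 25.8
finger_force: 0.0
time: 1.08
tcp_pos: [380.9, 268.7, 303.7]
tool_rot: [-179.8, 0.1, 155.1]
force: [-0.7, -0.0, -0.6]
width: -0.2
finger_force: 0.0
[380.91276304 268.68251924 303.74549336] [-1.79842447e+02  1.22953810e-01  1.55102794e+02] 1.0833 -0.16835861577568226
[[-3.19808759e-04 -9.59593354e-01 -2.81390285e-01  7.08241565e+01]
 [ 9.99999428e-01 -1.97891479e-05 -1.06904558e-03  9.75927305e-01]
 [ 1.02028056e-03 -2.81390466e-01  9.59592812e-01 -6.97030021e+01]
 [ 0.00000000e+00  0.00000000e+00  0.00000000e+00  1.00000000e+00]]
```

View pics/w1.png

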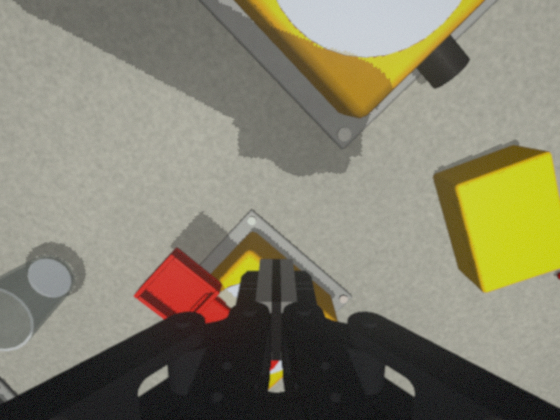

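Wrist view: the pocket lies around (180,288), unobstructed, with the lever running under the fingers. I'll crop it for an accurate fix.

```bash
python3 - <<'E'
import cv2
im=cv2.imread("pics/w1.png")[235:335,120:240];cv2.imwrite("pics/w1c.png",cv2.resize(im,(720,600),interpolation=cv2.INTER_CUBIC))
E
```

```text
(no output)
```

View pics/w1c.png

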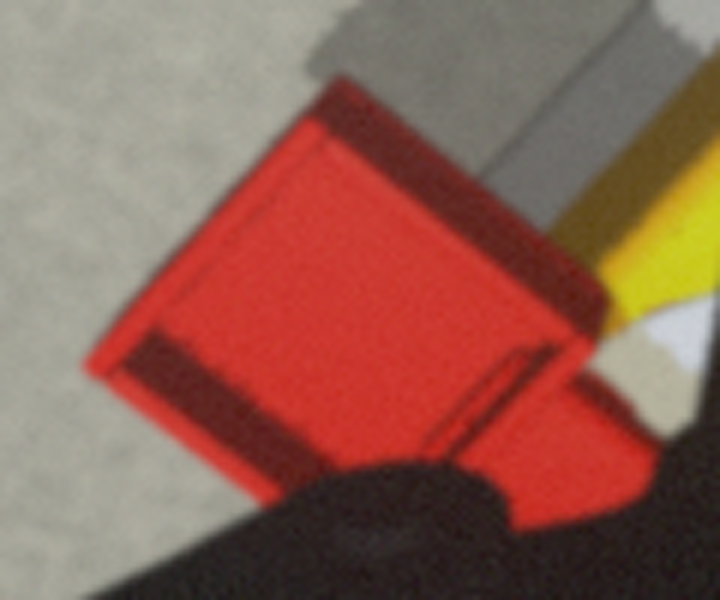

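```bash
python3 - <<'E'
from h import *
from scipy.spatial.transform import Rotation as Ro
c=arm.capture("wrist");K=c["intrinsics"];s=arm.state()
M=np.eye(4);M[:3,:3]=Ro.from_euler('xyz',s['tool_rot'],degrees=True).as_matrix();M[:3,3]=s['tcp_pos']
W=M@c["T_tool_cam"]
def f(x,y,z):
    d=W[:3,:3]@np.linalg.solve(K,[120+x/6,235+y/6,1]);return W[:3,3]+d*(z-W[2,3])/d[2]
A,B,C=[f(x,y,95) for x,y in[(312,122),(595,342),(88,368)]]
print(A.round(1),B.round(1),C.round(1),np.linalg.norm(A-B),np.linalg.norm(A-C))
P=(B+C)/2;u=(B-A)/np.linalg.norm(B-A);print("pocket",P,"dir",np.degrees(np.arctan2(u[1],u[0])),"axis",P+85*u);print(s['tcp_pos'],(P-s['tcp_pos'])/500)
E
```

```text
[388.5 178.2  95. ] [433.8 197.9  95. ] [408.  131.8  95. ] 49.28719221136717 50.301227787593994
pocket [420.87214428 164.84586443  95.        ] dir 23.466863934909735 axis [498.84183941 198.69444847  95.        ]
[378.98394899 274.00233247 304.13614819] [ 0.08377639 -0.21831294 -0.4182723 ]
```

```bash
python3 -m creep '0.017 -0.047 -0.038 0 0 0 -1;0.017 -0.047 -0.038 0 0 0 -1;0.017 -0.047 -0.038 0 0 0 -1;0.017 -0.047 -0.038 0 0 0 -1;0.017 -0.047 -0.038 0 0 0 -1'
python3 -m creep '0 0 0 0 0 0 -1;0 0 0 0 0 0 -1;0 0 0 0 0 0 -1;0 0 0 0 0 0 -1'
python3 - <<'E'
from h import *
s=arm.state();c=arm.capture("wrist");print(s['tcp_pos'])
a=c["color"];b=arm.capture("top")["color"][165:275,160:270]
cv2.imwrite("pics/w2.png",np.hstack([cv2.resize(a,(460,345)),cv2.resize(b,(340,345),interpolation=cv2.INTER_CUBIC)]))
E
```

```text
time: 1.6
tcp_pos: [421.0, 158.5, 208.3]
tool_rot: [179.9, 0.0, 155.8]
force: [-0.3, 0.4, 1.1]
width: -0.2
finger_force: 0.0
time: 1.93
tcp_pos: [421.1, 159.6, 209.6]
tool_rot: [179.9, 0.0, 155.8]
force: [0.0, 0.4, -0.7]
width: -0.1
finger_force: 0.0
[421.05289464 159.64640165 209.59528256]
```

View pics/w2.png

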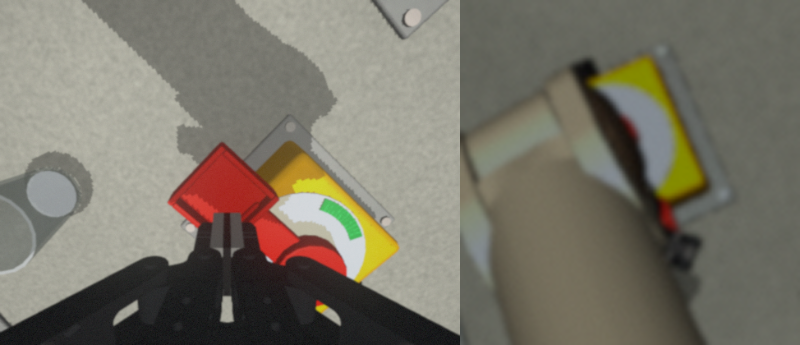

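```bash
cat >> h.py <<'E'
from scipy.spatial.transform import Rotation as Ro
def wr(s,c):
    M=np.eye(4);M[:3,:3]=Ro.from_euler('xyz',s['tool_rot'],degrees=True).as_matrix();M[:3,3]=s['tcp_pos'];return M@c["T_tool_cam"]
def wbp(W,K,uv,z):
    d=W[:3,:3]@np.linalg.solve(K,[uv[0],uv[1],1]);return W[:3,3]+d*(z-W[2,3])/d[2]
E
python3 - <<'E'
from h import *
s=arm.state();c=arm.capture("wrist");W=wr(s,c);K=c["intrinsics"];k=560/460
A,B,C=[wbp(W,K,(x*k,y*k),95) for x,y in[(222,144),(278,200),(168,203)]]
print(A,B,C,np.linalg.norm(A-B),np.linalg.norm(A-C),(B+C)/2,s['force'])
E
```

```text
[388.27218872 171.91875788  95.        ] [436.33127871 189.61145998  95.        ] [409.07815465 124.14400561  95.        ] 51.21237973072078 52.10868615412387 [422.70471668 156.87773279  95.        ] [0.36600585 0.82326485 0.67301869]
```

```bash
python3 -m creep '0.003 -0.005 -0.03 0 0 0 -1;0 0 -0.03 0 0 0 -1;0 0 -0.03 0 0 0 -1;0 0 -0.01 0 0 0 -1;0 0 0 0 0 0 -1'
python3 -m creep '0 0 -0.004 0 0 0 -1;0 0 -0.004 0 0 0 -1;0 0 -0.004 0 0 0 -1;0 0 0 0 0 0 -1;0 0 0 0 0 0 -1'
```

```text
time: 2.5
tcp_pos: [421.6, 155.2, 158.2]
tool_rot: [-179.9, -0.1, 155.7]
force: [1.2, -0.8, -0.5]
width: 0.2
finger_force: 0.0
time: 2.92
tcp_pos: [423.0, 155.2, 153.4]
tool_rot: [179.9, 0.1, 155.6]
force: [0.5, -0.2, 1.8]
width: 0.1
finger_force: 0.7
```

```bash
python3 -m creep '0 0 -0.004 0 0 0 -1;0 0 -0.004 0 0 0 -1;0 0 0 0 0 0 -1;0 0 0 0 0 0 -1'
python3 -m creep '0 0 -0.004 0 0 0 -1;0 0 -0.004 0 0 0 -1;0 0 0 0 0 0 -1;0 0 0 0 0 0 -1'
```

```text
time: 3.25
tcp_pos: [423.0, 155.3, 149.2]
tool_rot: [179.9, 0.0, 155.6]
force: [1.1, 0.6, 4.4]
width: -0.1
finger_force: 2.2
time: 3.58
tcp_pos: [423.0, 155.3, 145.2]
tool_rot: [179.9, 0.0, 155.6]
force: [0.5, 0.5, 5.3]
width: 0.2
finger_force: 3.1
```

```bash
python3 -m creep '0 0 -0.004 0 0 0 -1;0 0 0 0 0 0 -1;0 0 0 0 0 0 -1'
python3 -m creep '0 0 -0.002 0 0 0 -1;0 0 0 0 0 0 -1;0 0 0 0 0 0 -1'
```

```text
time: 3.83
tcp_pos: [423.0, 155.2, 143.3]
tool_rot: [179.9, 0.0, 155.6]
force: [-0.6, 0.8, 7.5]
width: -0.2
finger_force: 3.5
time: 4.08
tcp_pos: [423.0, 155.3, 142.4]
tool_rot: [179.9, 0.0, 155.6]
force: [0.6, 0.7, 7.7]
width: -0.0
finger_force: 3.8
```

```bash
python3 -m creep '0 0 -0.002 0 0 0 -1;0 0 0 0 0 0 -1;0 0 0 0 0 0 -1'
python3 -m creep '0 0 -0.002 0 0 0 -1;0 0 0 0 0 0 -1;0 0 0 0 0 0 -1'
```

```text
time: 4.33
tcp_pos: [423.0, 155.2, 141.5]
tool_rot: [180.0, 0.0, 155.6]
force: [-0.4, 0.6, 8.5]
width: 0.4
finger_force: 4.4
time: 4.58
tcp_pos: [423.0, 155.2, 140.7]
tool_rot: [180.0, 0.1, 155.6]
force: [-0.8, 0.2, 11.0]
width: -0.1
finger_force: 5.9
```

```bash
python3 - <<'E'
import numpy as np
c=np.array([500,189.]);v=np.array([423,155.3])-c
for a in np.r_[np.arange(0,2.05,.1)]:
    R=lambda t:np.array([[np.cos(t),np.sin(t)],[-np.sin(t),np.cos(t)]])
    print(round(a,2),(c+R(a)@v).round(1),((R(a+.1)-R(a))@v/500).round(4))
E
python3 -m creep '-0.003 0.008 0 0 0 0 -1;-0.003 0.008 0 0 0 0 -1;-0.005 0.015 0 0 0 0 -1;-0.005 0.016 0 0 0 0 -1;0 0 0 0 0 0 -1'
```

```text
0.0 [423.  155.3] [-0.006   0.0157]
0.1 [420.  163.2] [-0.0044  0.0162]
0.2 [417.8 171.3] [-0.0027  0.0166]
0.3 [416.5 179.6] [-0.0011  0.0168]
0.4 [416.  187.9] [0.0006 0.0168]
0.5 [416.3 196.3] [0.0023 0.0166]
0.6 [417.4 204.7] [0.004  0.0163]
0.7 [419.4 212.8] [0.0056 0.0159]
0.8 [422.2 220.8] [0.0071 0.0152]
0.9 [425.7 228.4] [0.0086 0.0144]
1.0 [430.  235.6] [0.01   0.0135]
1.1 [435.  242.3] [0.0113 0.0124]
1.2 [440.7 248.6] [0.0125 0.0112]
1.3 [446.9 254.2] [0.0135 0.0099]
1.4 [453.7 259.2] [0.0145 0.0085]
1.5 [460.9 263.4] [0.0153 0.0071]
1.6 [468.6 267. ] [0.0159 0.0055]
1.7 [476.5 269.7] [0.0163 0.0039]
1.8 [484.7 271.6] [0.0167 0.0022]
1.9 [493.  272.8] [0.0168 0.0006]
2.0 [501.4 273. ] [ 0.0168 -0.0011]
time: 5.0
tcp_pos: [415.3, 180.2, 141.0]
tool_rot: [179.9, 0.1, 155.7]
force: [-0.5, 0.2, 9.9]
width: -0.4
finger_force: 5.2
```

```bash
python3 -m creep '0 0.017 0 0 0 0 -1;0.002 0.017 0 0 0 0 -1;0.004 0.017 0 0 0 0 -1;0.004 0.016 0 0 0 0 -1;0 0 0 0 0 0 -1'
python3 -m creep '0.006 0.016 0 0 0 0 -1;0.007 0.015 0 0 0 0 -1;0.008 0.014 0 0 0 0 -1;0 0 0 0 0 0 -1;0 0 0 0 0 0 -1'
python3 - <<'E'
from h import *
s=arm.state();c=arm.capture("wrist");cv2.imwrite("pics/w3.png",c["color"]);print(s['tcp_pos'],s['force'])
E
```

```text
time: 5.42
tcp_pos: [419.5, 214.1, 140.7]
tool_rot: [179.9, -0.0, 155.7]
force: [-2.7, 1.4, 13.0]
width: -0.2
finger_force: 5.9
time: 5.83
tcp_pos: [430.6, 236.1, 140.9]
tool_rot: [179.9, 0.0, 155.7]
force: [-1.5, 1.5, 11.1]
width: -0.0
finger_force: 5.7
[430.58668156 236.1018126  140.92585654] [-1.5366747   1.54646927 11.12524406]
```

View pics/w3.png

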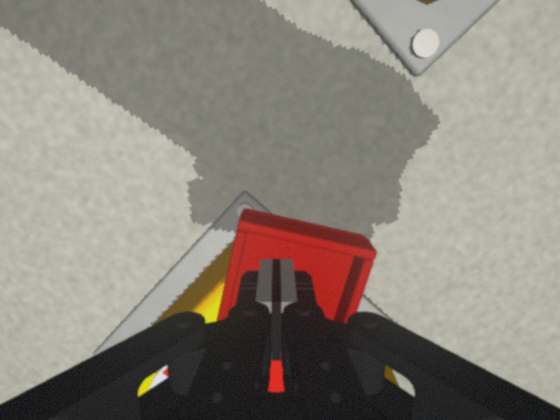

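```bash
python3 -m creep '0.005 0.007 0 0 0 0 -1;0.005 0.006 0 0 0 0 -1;0.006 0.006 0 0 0 0 -1;0.006 0.006 0 0 0 0 -1;0 0 0 0 0 0 -1'
python3 -m creep '0.006 0.006 0 0 0 0 -1;0 0 0 0 0 0 -1'
```

```text
time: 6.3
tcp_pos: [441.7, 248.6, 141.0]
tool_rot: [179.9, 0.0, 155.6]
force: [-1.6, 1.9, 10.7]
width: 0.0
finger_force: 5.6
time: 6.47
tcp_pos: [444.8, 251.2, 141.0]
tool_rot: [179.9, 0.1, 155.6]
force: [-2.1, 0.3, 11.3]
width: 0.2
finger_force: 5.6
```

```bash
python3 -m creep '0.006 0.005 0 0 0 0 -1;0 0 0 0 0 0 -1'
python3 -m creep '0.006 0.005 0 0 0 0 -1;0 0 0 0 0 0 -1'
```

```text
time: 6.63
tcp_pos: [447.8, 253.7, 141.0]
tool_rot: [179.9, 0.1, 155.6]
force: [-0.7, 0.3, 11.3]
width: -0.2
finger_force: 5.6
time: 6.8
tcp_pos: [450.9, 256.0, 141.0]
tool_rot: [179.9, 0.1, 155.6]
force: [-1.4, 1.4, 10.8]
width: -0.2
finger_force: 5.5
```

```bash
python3 -m creep '0.007 0.005 0 0 0 0 -1;0 0 0 0 0 0 -1'
python3 -m creep '0.007 0.004 0 0 0 0 -1;0 0 0 0 0 0 -1'
```

```text
time: 6.97
tcp_pos: [454.5, 258.5, 141.1]
tool_rot: [179.9, 0.1, 155.6]
force: [-1.8, 0.9, 10.9]
width: 0.2
finger_force: 5.4
time: 7.13
tcp_pos: [458.0, 260.5, 141.1]
tool_rot: [179.9, 0.1, 155.6]
force: [-1.3, 0.7, 11.3]
width: 0.1
finger_force: 5.5
```

```bash
python3 -m creep '0.007 0.004 0 0 0 0 -1;0 0 0 0 0 0 -1'
python3 -m creep '0.007 0.003 0 0 0 0 -1;0 0 0 0 0 0 -1'
```

```text
time: 7.3
tcp_pos: [461.6, 262.4, 141.1]
tool_rot: [179.9, 0.1, 155.6]
force: [-0.3, -0.3, 11.3]
width: 0.2
finger_force: 5.4
time: 7.47
tcp_pos: [465.0, 263.9, 141.1]
tool_rot: [179.9, 0.1, 155.6]
force: [-0.3, -0.4, 10.6]
width: 0.3
finger_force: 5.4
```

```bash
python3 -m creep '0.007 0.003 0 0 0 0 -1;0 0 0 0 0 0 -1'
python3 -m creep '0.007 0.003 0 0 0 0 -1;0 0 0 0 0 0 -1'
```

```text
time: 7.63
tcp_pos: [468.6, 265.4, 141.1]
tool_rot: [179.9, 0.1, 155.6]
force: [-0.9, 0.7, 10.5]
width: 0.2
finger_force: 5.4
time: 7.8
tcp_pos: [472.1, 266.7, 141.1]
tool_rot: [179.9, 0.1, 155.6]
force: [-0.9, -0.2, 11.1]
width: 0.1
finger_force: 5.4
```

```bash
python3 -m creep '0.007 0.002 0 0 0 0 -1;0 0 0 0 0 0 -1'
python3 -m creep '0.007 0.002 0 0 0 0 -1;0 0 0 0 0 0 -1'
```

```text
time: 7.97
tcp_pos: [475.6, 267.8, 141.1]
tool_rot: [179.9, 0.1, 155.6]
force: [-1.5, 0.6, 10.9]
width: -0.6
finger_force: 5.4
time: 8.13
tcp_pos: [479.1, 268.7, 141.2]
tool_rot: [179.9, 0.1, 155.6]
force: [0.1, 0.8, 10.6]
width: -0.3
finger_force: 5.4
```

```bash
python3 -m creep '0.007 0.002 0 0 0 0 -1;0 0 0 0 0 0 -1'
python3 -m creep '0.007 0.002 0 0 0 0 -1;0 0 0 0 0 0 -1'
```

```text
time: 8.3
tcp_pos: [482.6, 269.6, 141.1]
tool_rot: [179.9, 0.1, 155.6]
force: [0.1, -0.8, 10.3]
width: 0.2
finger_force: 5.4
time: 8.47
tcp_pos: [486.1, 270.4, 141.1]
tool_rot: [179.9, 0.1, 155.6]
force: [-1.4, -1.2, 10.5]
width: 0.3
finger_force: 5.4
```

```bash
python3 -m creep '0.007 0.001 0 0 0 0 -1;0 0 0 0 0 0 -1'
python3 -m creep '0.007 0.001 0 0 0 0 -1;0 0 0 0 0 0 -1'
```

```text
time: 8.63
tcp_pos: [489.7, 270.9, 141.2]
tool_rot: [179.9, 0.1, 155.6]
force: [-0.5, -0.4, 10.3]
width: -0.2
finger_force: 5.3
time: 8.8
tcp_pos: [493.1, 271.4, 141.1]
tool_rot: [179.9, 0.1, 155.6]
force: [-0.4, -0.0, 10.1]
width: -0.0
finger_force: 5.3
```

```bash
python3 -m creep '0.007 0 0 0 0 0 -1;0 0 0 0 0 0 -1'
python3 -m creep '0.007 0 0 0 0 0 -1;0 0 0 0 0 0 -1'
```

```text
time: 8.97
tcp_pos: [495.9, 271.6, 141.0]
tool_rot: [179.9, 0.0, 155.6]
force: [-1.9, 0.1, 13.1]
width: 0.0
finger_force: 6.1
time: 9.13
tcp_pos: [497.5, 271.8, 140.8]
tool_rot: [-179.9, -0.1, 155.6]
force: [-7.0, -0.1, 16.0]
width: -0.3
finger_force: 7.9
```

```bash
python3 - <<'E'
from h import *
s=arm.state();c=arm.capture("wrist");cv2.imwrite("pics/w4.png",c["color"]);print(s['tcp_pos'],s['force'])
E
```

```text
[497.53819506 271.75721321 140.80893933] [-6.98517143 -0.1339581  15.97697838]
```

View pics/w4.png

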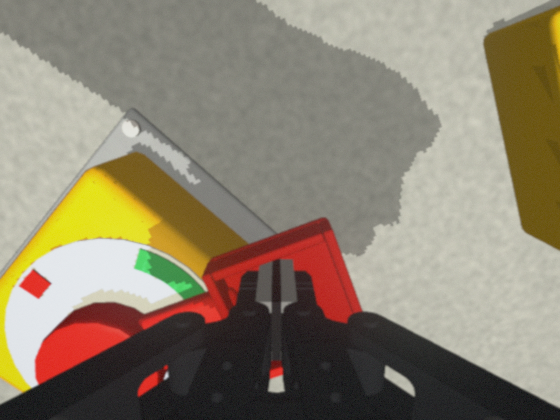

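Resistance of 7 N along the motion, and the tool only followed half the step, so this looks like the stop. One small confirming step.

```bash
python3 -m creep '0.003 0 0.001 0 0 0 -1;0 0 0 0 0 0 -1'
```

```text
time: 9.35
tcp_pos: [498.0, 271.8, 140.9]
tool_rot: [-179.9, -0.2, 155.7]
force: [-7.3, -0.2, 14.8]
width: -0.1
finger_force: 7.3
```

```bash
python3 -m creep '0.004 0 0 0 0 0 -1;0 0 0 0 0 0 -1;0 0 0 0 0 0 -1'
```

```text
time: 9.6
tcp_pos: [498.8, 271.8, 140.8]
tool_rot: [-179.8, -0.3, 155.7]
force: [-11.7, -0.5, 16.7]
width: -0.1
finger_force: 8.4
```

```bash
python3 -m creep '-0.006 0 0 0 0 0 -1;0 0 0 0 0 0 -1;0 0 0.006 0 0 0 -1;0 0 0.006 0 0 0 -1;0 0 0 0 0 0 -1'
python3 -m creep '0 0 0.006 0 0 0 -1;0 0 0.006 0 0 0 -1;0 0 0.006 0 0 0 -1;0 0 0 0 0 0 -1;0 0 0 0 0 0 -1'
```

```text
time: 10.02
tcp_pos: [498.8, 271.1, 146.6]
tool_rot: [-180.0, -0.1, 155.6]
force: [-2.4, 0.9, 5.4]
width: 0.2
finger_force: 2.8
time: 10.43
tcp_pos: [499.9, 270.6, 155.5]
tool_rot: [180.0, 0.0, 155.6]
force: [-0.7, 1.1, 0.5]
width: 0.2
finger_force: 0.0
```

```bash
python3 -m creep '-0.003 0 0.01 0 0 0 -1;0 0 0.02 0 0 0 -1;0 0 0.05 0 0 0 -1;0 0 0.06 0 0 0 -1;0 0 0.06 0 0 0 -1'
python3 -m creep '-0.06 0.05 0.03 0 0 0 -1;-0.06 0.05 0 0 0 0 -1;-0.06 0.05 0 0 0 0 -1;0 0 0 0 0 0 -1;0 0 0 0 0 0 -1'
python3 - <<'E'
from h import *
a=arm.capture("wrist")["color"];b=arm.capture("scene")["color"][130:220,265:375]
cv2.imwrite("pics/w5.png",np.hstack([cv2.resize(a,(400,300)),cv2.resize(b,(400,300),interpolation=cv2.INTER_CUBIC)]))
E
```

```text
time: 10.85
tcp_pos: [497.4, 270.8, 256.7]
tool_rot: [-179.9, -0.0, 155.6]
force: [1.6, -0.1, -0.7]
width: 0.0
finger_force: 0.0
time: 11.27
tcp_pos: [405.7, 348.2, 271.6]
tool_rot: [179.9, -0.0, 156.0]
force: [1.1, -0.5, -0.7]
width: 0.2
finger_force: 0.0
```

View pics/w5.png

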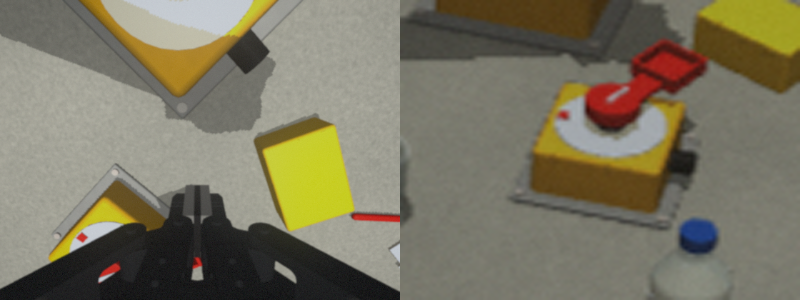

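```bash
python3 - <<'E'
from h import *
R=cv2.Rodrigues
c=arm.capture("scene");a=cv2.imread("pics/scene0.png")
for z in(94,84):print(cv2.projectPoints(np.array([[500.,189,z]]),np.array(c["rvec"]),np.array(c["tvec"]),c["intrinsics"],None)[0].ravel())
for im in(a,c["color"]):
    m=red({"color":im},(314,145,332,180));r=np.where(m.sum(1)>3)[0]+145;print(r.min(),r.max(),[ (np.where(m[:,x])[0]+145)[[0,-1]].tolist() if m[:,x].any() else None for x in range(1,18,2)])
E
```

```text
[322.65676519 158.18425783]
[322.45462897 160.57208506]
155 167 [[158, 163], [159, 164], [156, 166], [155, 167], [155, 167], [155, 167], [156, 166], [157, 164], None]
154 167 [None, [157, 164], [156, 166], [155, 167], [155, 167], [155, 167], [155, 166], [147, 164], [146, 160]]
```

The hub spans the same image rows (155–167) as before pressing, where a caught handle would sit about 2.4 px lower. So the handle is fully up and locked.

```bash
python3 -c "
from station import arm
print(arm.hand_in())"
```

```text
the job is handed in; nothing more can be done
None
```

I pressed the red handle of the small yellow isolator fully down, turned it clockwise until it met the on stop (about 12 N against it), and released it. It sprang all the way up, locked as far as the camera shows, and I've handed in the job; nothing else was touched.

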